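# Turn the tool-rest leaf end for end on its pivot pin

### The job

The black end of this tool-rest leaf is worn. Lift the leaf off its pivot pin, lay it flat on the cork mat and let go, then take it by its orange end and refit it the other way round: the black end's eye on the pin, the orange end outwards, lowered fully home and lying flat before you let go. Leave the glass block, the red scraper and the brush alone.

Things in the scene. Friction and masses are not known exactly. Their poses are not given: they have to be found in the camera images.
- leaf: Loose flat aluminium leaf, 18 mm thick, about 0.2 kg: a plate 60 mm long, 120 mm wide (too wide to grip) with a 52 mm long, 28 mm wide tongue in the middle of each end; 164 mm overall. Half the plate has an orange pad, half a black worn one. Origin: underside, centre of the orange end's eye. +x: from black eye to orange eye; +z out of the padded face.
- eye_orange (a point): Underside centre of the orange end's eye, a vertical 16 mm through-hole in the middle of that tongue, whose tip has an orange band; same point and axes as the leaf's. At the start this eye is on the pin.
- eye_black (a point): Underside centre of the black end's eye, a 16 mm through-hole in the middle of the black-banded tongue, 112 mm along the leaf's -x. At the start this end points roughly to the robot. Tongues are gripped across their 28 mm.
- stand: Blue stand fixed to the trolley. Origin on the pin's axis at the trolley top, z up; a fitted leaf lies from the pin towards -x. Two cheeks flank the pin: inner faces 20 mm, outer 29 mm either side, x -20 to +26 mm, tops 86 mm above the trolley. They leave no room for fingers on the tongue between them, and a fitted leaf swings only about 8 degrees.
- pin_seat (a point): Foot of the pin on the seat, 50 mm above the trolley; a seated eye's underside lies here. Axes as the stand's. The steel pin is 12 mm thick and rises 32 mm above the seat, its top 8 mm tapered.
- rest_bar (a point): Top centre of the stand's rubber-topped rest bar (18 mm along the stand's x, 84 mm wide), 72 mm from the pin towards -x, 50 mm above the trolley like the seat; it carries the plate. The outer tongue overhangs with free space below.
- mat: Cork mat fixed to the trolley top, 180 mm (its x) by 200 mm (its y), 3 mm thick; empty at the start. Origin: centre of its underside.
- cullet_block: Pale green glass block, 43x49x26 mm, loose bystander beyond the mat. Origin: centre of underside.
- scraper: Red plastic scraper lying flat, 107x64x8 mm, loose bystander to the right of the stand. Origin: centre of underside.
- brush: Flat dusting brush with a red handle, 186x30x20 mm, loose bystander to the left of the mat. Origin: centre of underside.

How it is judged:
On the way, in this order (a step that is already met when the one before it is completed fails the run):
1. the leaf lies flat on the cork mat, let go (angle between leaf's own z axis and vertical below 0.04 rad and z of each of eye_orange, eye_black in the frame of mat below 0.007 m and contact force between leaf and mat above 0.5 N and contact force between the fingers and leaf below 0.1 N and linear speed of leaf below 0.02 m/s), for 0.2 s.
2. the leaf is down on the seat, the black end's eye on the pin, while still held (horizontal distance between eye_black and pin_seat below 0.004 m and z of eye_black in the frame of pin_seat below 0.006 m and contact force between the fingers and leaf above 0.5 N), for 0.1 s.
At the end, for the whole second after the job is handed in: The black end's eye is on the pin (within 4 mm of its axis and 3 mm of the seat), the orange end points outwards over the rest bar, the leaf lies flat within 0.04 rad, at rest and released (horizontal distance between eye_black and pin_seat below 0.004 m and z of eye_black in the frame of pin_seat below 0.003 m and angle between leaf's own z axis and vertical below 0.04 rad and x of eye_orange in the frame of stand below -0.105 m and contact force between the fingers and leaf below 0.1 N and linear speed of leaf below 0.01 m/s); the robot touches nothing.
It fails at once if a bystander (glass block, red scraper or brush) was moved by more than 30 mm (distance of any of cullet_block, scraper, brush from where it was at the start of the episode above 0.03 m).
It also fails if it takes over 67 s, if anything falls off the work surface, if the arm or the gripper's body presses on something with over 40 N, if the wrist force passes 120 N, or if a joint passes its speed limit or range.

### The arm

A 6-joint arm with a two-finger parallel gripper is mounted at the origin on a cart in front of the work surface, level with it; the furniture and walls round the work are solid. World frame = base frame: x ahead of the robot, y to its left, z up, the work surface at z = 0. Lengths are in m, angles in rad, forces in N, time in s.
With the tool pointing down it reaches from about 0.425 to 0.95 m from the base axis. Payload 3.5 kg.
Tool frame: the origin (TCP) lies midway between the tips of the shut fingers; the grasp point (between the pads) lies 19 mm behind it; z points along the fingers, y is the direction in which the jaws open and shut (so a half turn about z gives the same grasp; the last joint's range is limited). The gripper opens to 85 mm and grips with 20 to 120 N. Pads are 22 mm wide; open, the fingers measure 114 mm over their backs; the gripper's body (76 mm by 85 mm) begins 54 mm behind the grasp point. The pads swing forward as they close: fully open they stand 13 mm farther back than shut.
Start: joints at [1.067, 0.286, 1.577, -0, 1.279, -0.15], TCP at [0.234, 0.633, 0.231] pointing down, gripper open.
Joint ranges: [-2.77, 2.77], [-0.9, 2.22], [0.21, 2.48], [-1.53, 4.67], [0.24, 2.81], [-2.84, 2.84]. Speed limits (rad/s): [2.79, 2.79, 3.14, 3.14, 3.14, 3.14].

### API

Orientations are given as a unit quaternion [x, y, z, w].
In Python, from plant import ctrl gives the robot as it stands. The module is installed in compiled form; this text tells all that it offers.
- The arm moves only by the tool play_rows, never from a script. Its argument "increments" is text: rows parted by semicolons, each of 4 numbers parted by spaces: the shift along the tool's x, y, z in m, then the turn about the tool's z in rad. In form: dx dy dz roll; .... A call has 1 to 5 rows; each row is the pose to reach, as a shift and turn from the pose commanded when the call began, along the tool's axes at that moment; what a row does not reach only later rows make up. A row lasts 1/8 s, in which the tool goes at most 62.5 mm and 10.7 degrees, less where a joint would pass 70% of its speed; a pose out of reach is approached as far as the arm can. A call with a gripper value outside its range is refused whole. "gripper" is the finger opening in m, from 0 to 0.0854, set as the call begins (left out, the last holds). The fingers move at their own pace and stop on an object; "newtons" is the grip in N (left out, the last holds). Time passes only in rows, so rows that repeat a pose let the fingers close. It gives the time, the measured TCP pose, the force and the opening at its end, in the units of the state.
- ctrl.get_state(): the state, without advancing time (a new reading comes with each control period).
- ctrl.read_camera(name): name is "scene" or "side" or "wrist"; returns the picture (420x560x3 uint8, red, green, blue); there is no depth.
- ctrl.camera_model(name): a dict with "fov_y" (degrees; the focal length in pixels is half the picture's height over the tangent of half this angle, whatever the lens; pixels are square), "cx", "cy" (the principal point, pixels), "dist_coeffs" ([k1, k2, p1, p2, k3] as OpenCV has them; the pictures are not rectified), "rvec" (rotation vector, rad) and "tvec" (3), from world to camera coordinates, as OpenCV has them. Camera axes: x right, y down, z forward; pixel columns grow to the right and rows downward; lengths in m; the calibration is good to about 2 mm. A picture is of the moment at which its call begins: read the wrist's pose just before it. camera_model takes no time and is no camera call; for the wrist camera it gives the pose at the moment of the call.
- ctrl.sign_off(): hands the job in, once; it reports no verdict.
The state is a dict: "time": time; "qpos": joint angles; "dq": joint speeds; "joint_efforts": joint torques, N m; "eef_pos": TCP position; "tcp_rot": TCP orientation; "contact_force": force on the tool from outside, world axes, zero at the start; "wrist_torque": the same for the moment, N m; "opening": opening from 0.0 (shut) to 1.0 (fully open).
Only numpy, scipy, OpenCV 4.12 (cv2) and the standard library are available. Lean on these libraries where they do the work, as an engineer would, in place of code of your own. Each camera call takes 0.05 s, during which the arm holds its last target.

## Working session

There is one attempt and no reset: what is moved stays moved. The work goes in short steps, Python scripts to look and compute and a tool call to move; the robot and the scene stay as the last step left them, time stands still between calls to the robot, and variables do not carry over. Pictures are saved under pics/ and viewed, and the job is handed in when it is done.

Besides the shell and the picture viewer there is one more tool, called as name(argument=value, ...) on one line, values as JSON. play_rows: Moves the arm, as the interface text tells. Its arguments: {"type":"object","properties":{"increments":{"type":"string"},"gripper":{"type":"number"},"newtons":{"type":"number"}},"required":["increments"]}

```bash
mkdir -p pics
python3 - <<'E'
from plant import ctrl
import cv2
s=ctrl.get_state();print(s)
for n in ["scene","side","wrist"]:
    m=ctrl.camera_model(n);print(n,m)
    cv2.imwrite(f"pics/{n}0.png",ctrl.read_camera(n)[:,:,::-1])
E
```

```text
{'time': 0.0, 'qpos': array([ 1.06699004e+00,  2.87179802e-01,  1.57818397e+00,  2.40427122e-05,
        1.27861907e+00, -1.50017044e-01]), 'dq': array([-8.20861633e-05, -7.23018715e-04,  1.21520468e-03, -7.26088867e-04,
       -1.04077005e-03,  1.09679593e-03]), 'joint_efforts': array([ 6.81320162e-04, -4.05984449e+01, -2.92618078e+01, -1.22533834e-04,
        5.94038836e-03, -1.40532458e-05]), 'eef_pos': array([0.23351046, 0.63261524, 0.22993399]), 'tcp_rot': array([ 1.75976804e-01,  9.84393588e-01, -1.12810565e-03, -3.94666903e-04]), 'contact_force': array([-0.48211727, -0.1379166 , -0.13802614]), 'wrist_torque': array([-0.02737887, -0.05458688,  0.04069806]), 'opening': 1.0006587675497187}
scene {'fov_y': 52.53826338861605, 'cx': 278.11827102950963, 'cy': 209.876396845292, 'dist_coeffs': array([-0.04829853,  0.        ,  0.        ,  0.        ,  0.        ]), 'rvec': array([ 2.11414776, -1.17818992,  0.49238702]), 'tvec': array([-0.3058232 ,  0.40839803,  0.73093383])}
side {'fov_y': 46.01820845890285, 'cx': 284.0979514662454, 'cy': 201.69710123015443, 'dist_coeffs': array([-0.03860795,  0.        ,  0.        ,  0.        ,  0.        ]), 'rvec': array([ 2.00084907, -0.06952392,  0.01601569]), 'tvec': array([-0.57920604,  0.09691298,  1.21470787])}
wrist {'fov_y': 64.52863158955365, 'cx': 276.78475391532726, 'cy': 207.93020917328303, 'dist_coeffs': array([-0.04719298,  0.        ,  0.        ,  0.        ,  0.        ]), 'rvec': array([-2.37283764, -1.65212512, -0.24221134]), 'tvec': array([-0.67413788, -0.03662129,  0.37933463])}
```

View pics/scene0.png

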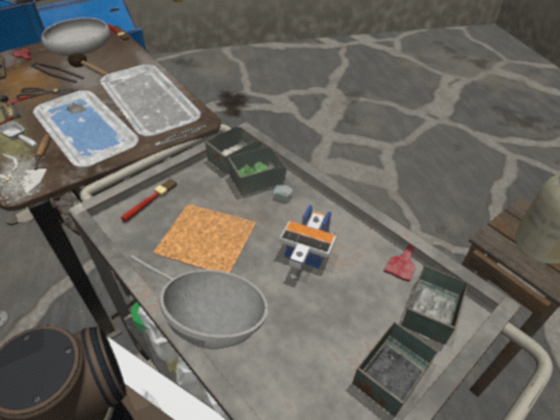

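View pics/side0.png

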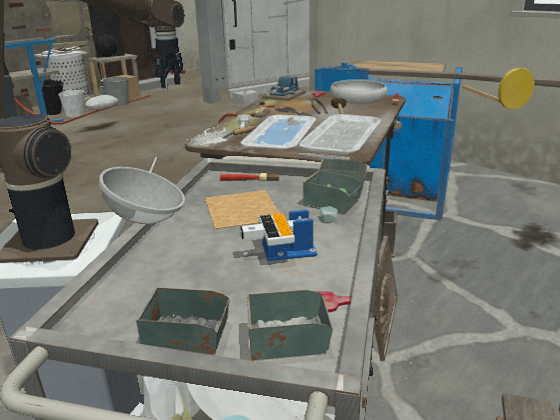

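View pics/wrist0.png

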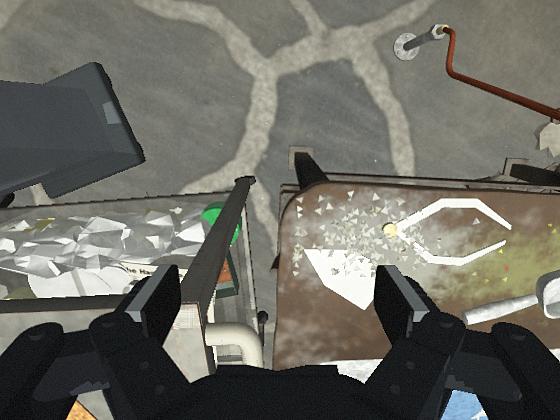

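The arm is left of the trolley; the stand is near scene (310,240) and the mat near (205,238). I'll enlarge those areas.

```bash
cat > h.py <<'E'
import numpy as np,cv2
from plant import ctrl
from scipy.spatial.transform import Rotation as R
def KD(m):
    f=210/np.tan(np.radians(m["fov_y"])/2)
    return np.array([[f,0,m["cx"]],[0,f,m["cy"]],[0,0,1]]),m["dist_coeffs"]
def ray(m,uv):
    K,D=KD(m); p=cv2.undistortPoints(np.array(uv,float).reshape(-1,1,2),K,D).reshape(-1,2)
    Rm=cv2.Rodrigues(m["rvec"])[0]; d=np.c_[p,np.ones(len(p))]@Rm
    return -Rm.T@m["tvec"],d
def onz(m,uv,z):
    o,d=ray(m,uv); return o+d*((z-o[2])/d[:,2])[:,None]
def proj(m,P):
    K,D=KD(m); return cv2.projectPoints(np.array(P,float).reshape(-1,1,3),m["rvec"],m["tvec"],K,D)[0].reshape(-1,2)
def crop(im,x0,y0,x1,y1,s,fn):
    cv2.imwrite(fn,cv2.resize(im[y0:y1,x0:x1],None,fx=s,fy=s,interpolation=cv2.INTER_CUBIC))
E
python3 - <<'E'
from h import *
a=cv2.imread("pics/scene0.png");crop(a,270,195,350,290,6,"pics/sc_c.png")
a=cv2.imread("pics/side0.png");crop(a,195,170,345,270,5,"pics/si_c.png")
m=ctrl.camera_model("scene");print(onz(m,[(192,205),(255,237),(230,272),(157,240)],0.003))
m=ctrl.camera_model("side");print(onz(m,[(205,195),(269,190),(287,221),(209,228)],0.003))
E
```

```text
[[0.54113384 0.24569974 0.003     ]
 [0.53627769 0.03852101 0.003     ]
 [0.41580356 0.02803371 0.003     ]
 [0.39858249 0.24013874 0.003     ]]
[[0.36211821 0.2367452  0.003     ]
 [0.54980078 0.25421537 0.003     ]
 [0.59048155 0.04662138 0.003     ]
 [0.39080344 0.02646084 0.003     ]]
```

View pics/sc_c.png

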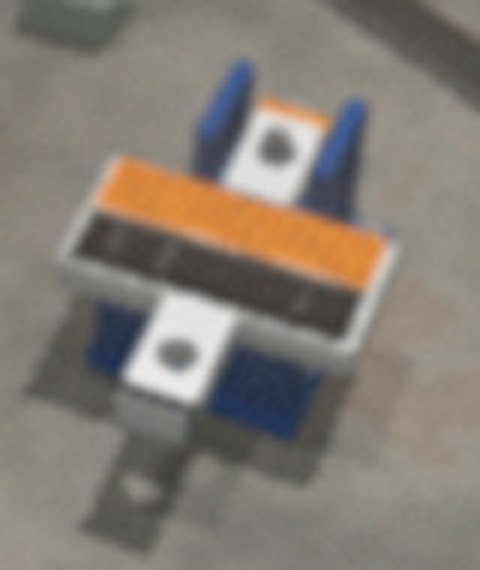

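View pics/si_c.png

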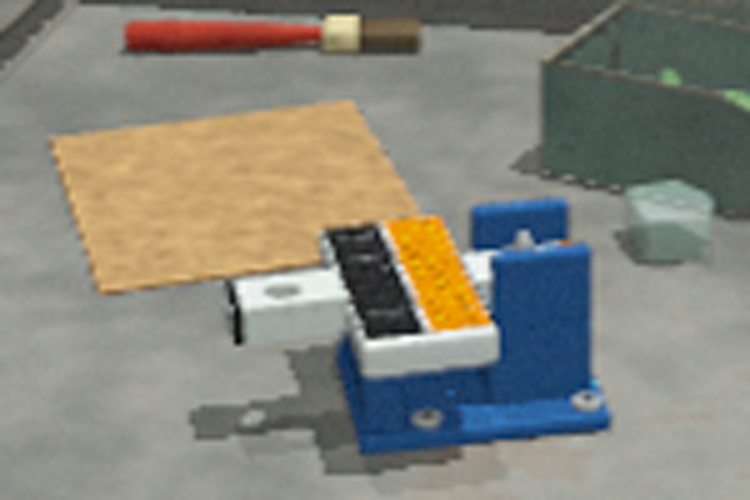

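Run:
```python
from h import *
m=ctrl.camera_model("scene");q=onz(m,[(299.5,253.8),(316,219.5)],0.068);print(q,np.linalg.norm(q[0]-q[1]))
n=ctrl.camera_model("side");print(onz(n,[(252,228)],0.068),onz(n,[(299.6,217.2)],.082), onz(n,[(205,197.4),(265.4,190),(215.4,228.4)],0.003))
a=cv2.imread("pics/scene0.png");crop(a,145,195,265,280,6,"pics/sc_m.png")
for P in ([.472,.14,.1],[.7,0,.4]):print(proj(m,P))
```

```text
[[ 0.50163515 -0.10596008  0.068     ]
 [ 0.61384302 -0.08780305  0.068     ]] 0.11366742499647207
[[ 0.50332783 -0.10808784  0.068     ]] [[ 0.61195519 -0.09231335  0.082     ]] [[0.36365037 0.21941721 0.003     ]
 [0.53913686 0.25532235 0.003     ]
 [0.4072681  0.02273371 0.003     ]]
[[202.36945596 210.02856781]]
[[309.12292762  65.84095891]]
```

View pics/sc_m.png

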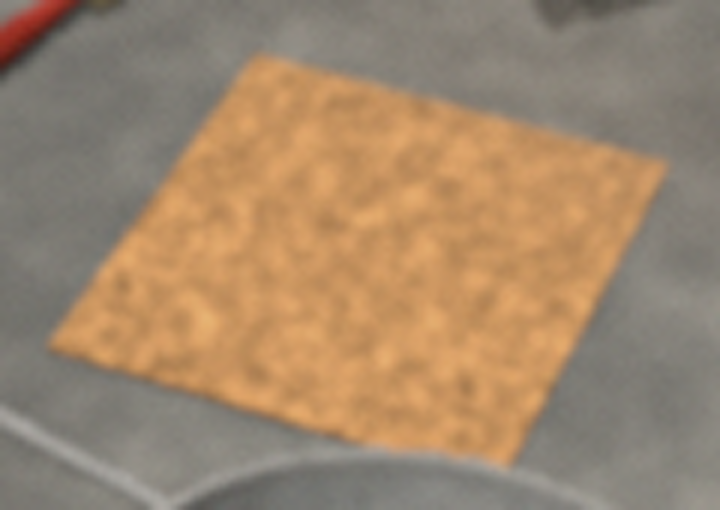

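```bash
cat >> h.py <<'E'
def go(x,y,z,yawY=None):
    s=ctrl.get_state(); M=R.from_quat(s["tcp_rot"]).as_matrix()
    d=M.T@(np.array([x,y,z])-s["eef_pos"])
    yy=np.degrees(np.arctan2(M[1,1],M[0,1]))
    r=0 if yawY is None else -np.radians((yawY-yy+180)%360-180)
    print("t%.2f"%s["time"],"tcp",s["eef_pos"].round(4),"yawY %.2f"%yy,"tilt",M[:,2].round(4),"q",s["qpos"].round(2),"| tool d",d.round(4),"roll %.4f"%r)
E
python3 - <<'E'
from h import *
m=ctrl.camera_model("scene")
P=onz(m,[(188,204.2),(256.2,222),(229.7,272.5),(153.3,252.8)],0.003);print(P,P.mean(0))
print("brush",onz(m,[(125,218),(175,183)],.01),"bowl",onz(m,[(161,300),(267,305),(213,275),(213,340)],.06),"glass",onz(m,[(282,192)],.013))
w=ctrl.camera_model("wrist");Rm=cv2.Rodrigues(w["rvec"])[0];c=-Rm.T@w["tvec"];s=ctrl.get_state();M=R.from_quat(s["tcp_rot"]).as_matrix();print("cam in tool",M.T@(c-s["eef_pos"]),"cam axes in tool",(Rm@M).round(3))
go(.45,.25,.3,-81.3+180);go(.45,.25,.3,-81.3)
E
```

```text
[[0.53778947 0.25684812 0.003     ]
 [0.58062385 0.0644097  0.003     ]
 [0.41427411 0.02778176 0.003     ]
 [0.36333562 0.21957309 0.003     ]] [0.47400576 0.14215317 0.003     ]
brush [[0.40644166 0.35759775 0.01      ]
 [0.57909396 0.33778008 0.01      ]] bowl [[ 0.25153487  0.07814142  0.06      ]
 [ 0.35696161 -0.11260967  0.06      ]
 [ 0.35828168  0.02608826  0.06      ]
 [ 0.23739437 -0.06684116  0.06      ]] glass [[0.70412935 0.06128651 0.013     ]]
cam in tool [ 0.07372833 -0.00021754 -0.14314452] cam axes in tool [[-0.001  1.    -0.001]
 [-0.957 -0.001 -0.289]
 [-0.289  0.001  0.957]]
t0.15 tcp [0.2336 0.6328 0.2302] yawY 69.73 tilt [-9.0e-04 -1.6e-03 -1.0e+00] q [ 1.07  0.29  1.58 -0.    1.28 -0.15] | tool d [-0.3356 -0.2842 -0.0693] roll -0.5057
t0.15 tcp [0.2336 0.6328 0.2302] yawY 69.73 tilt [-9.0e-04 -1.6e-03 -1.0e+00] q [ 1.07  0.29  1.58 -0.    1.28 -0.15] | tool d [-0.3356 -0.2842 -0.0693] roll 2.6359
```

play_rows(increments="-0.3356 -0.2842 -0.07 0.93;-0.3356 -0.2842 -0.07 0.93;-0.3356 -0.2842 -0.07 0.93;-0.3356 -0.2842 -0.07 0.93;-0.3356 -0.2842 -0.07 0.93")

```text
time: 0.78
eef_pos: [0.3861, 0.3627, 0.2805]
tcp_rot: [0.601, 0.799, -0.0, 0.0]
contact_force: [1.5, 0.6, -0.1]
opening: 1.003
```

Run:
```python
from h import *
go(.46,-.105,.22,-81.3)
```

```text
t0.78 tcp [0.3861 0.3627 0.2805] yawY 16.12 tilt [ 1.e-04 -1.e-04 -1.e+00] q [ 0.56 -0.07  1.88 -0.    1.34  0.28] | tool d [-0.4698 -0.0589  0.0606] roll 1.7004
```

play_rows(increments="-0.47 -0.059 0.06 0.93;-0.47 -0.059 0.06 0.93;-0.47 -0.059 0.06 0.93;-0.47 -0.059 0.06 0.93;-0.47 -0.059 0.06 0.93")

```text
time: 1.4
eef_pos: [0.4355, 0.0567, 0.2409]
tcp_rot: [0.896, 0.445, 0.0, 0.0]
contact_force: [0.7, -0.5, -0.0]
opening: 0.998
```

Run:
```python
from h import *
go(.48,-.105,.22,-81.3)
```

```text
t1.40 tcp [0.4355 0.0567 0.2409] yawY -37.17 tilt [ 7.e-04  0.e+00 -1.e+00] q [-0.1  -0.27  2.12  0.    1.29  0.55] | tool d [-0.1019  0.1331  0.0209] roll 0.7702
```

play_rows(increments="-0.102 0.133 0.021 0.77;-0.102 0.133 0.021 0.77;-0.102 0.133 0.021 0.77;-0.102 0.133 0.021 0.77;-0.102 0.133 0.021 0.77")

```text
time: 2.02
eef_pos: [0.4807, -0.1033, 0.2196]
tcp_rot: [0.997, 0.079, -0.0, -0.0]
contact_force: [-0.2, 0.4, -0.4]
opening: 1.0
```

Run:
```python
from h import *
go(.5025,-.107,.1,-81.3)
m=ctrl.camera_model("wrist");a=ctrl.read_camera("wrist")[:,:,::-1];cv2.imwrite("pics/w1.png",a)
print(proj(m,[[.5025,-.107,.068],[.613,-.09,.082]]))
```

```text
t2.02 tcp [ 0.4807 -0.1033  0.2196] yawY -80.97 tilt [-1.e-03  5.e-04 -1.e+00] q [-0.42 -0.12  2.03  0.    1.23  0.99] | tool d [0.0211 0.0072 0.1196] roll 0.0058
[[285.16891135 168.89330839]
 [287.15441332  28.18943639]]
```

View pics/w1.png

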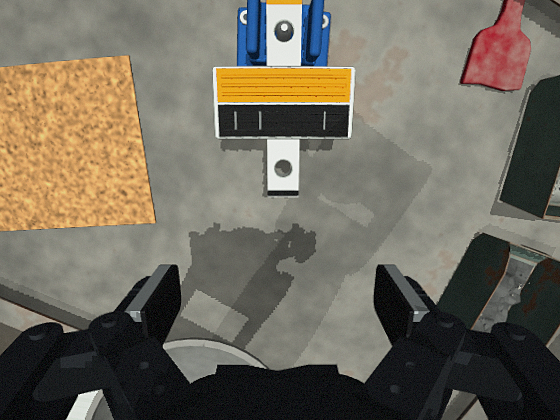

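Run:
```python
from h import *
m=ctrl.camera_model("wrist");a=cv2.imread("pics/w1.png")
print(onz(m,[(283,168.5)],.068),onz(m,[(284,29)],.082),onz(m,[(129,56),(155,222)],.003))
crop(a,205,0,365,205,4,"pics/w1c.png")
```

```text
[[ 0.5026116  -0.10455851  0.068     ]] [[ 0.61217073 -0.08706177  0.082     ]] [[0.58097999 0.06510522 0.003     ]
 [0.40724985 0.02801342 0.003     ]]
```

View pics/w1c.png

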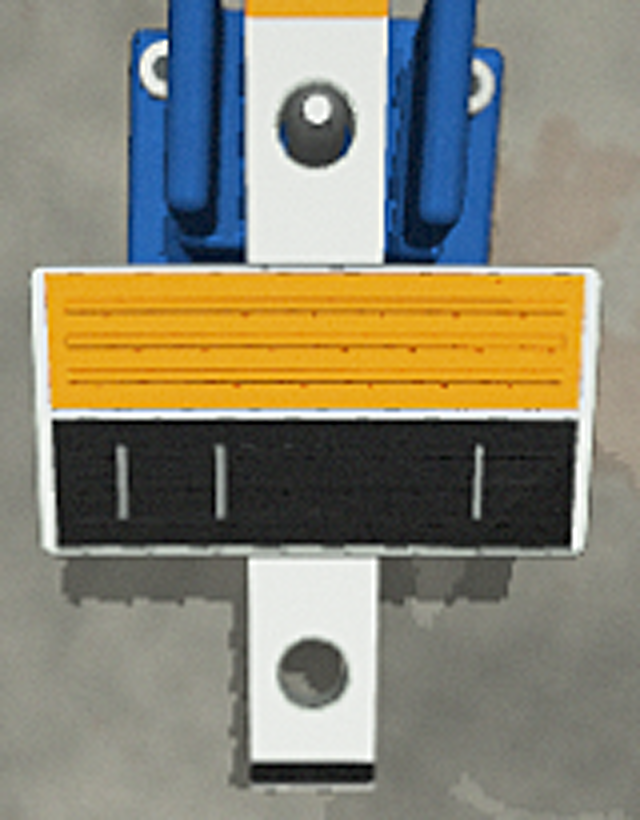

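Run:
```python
from h import *
go(.5025,-.105,.037,-81)
```

```text
t2.08 tcp [ 0.4807 -0.1028  0.2198] yawY -80.89 tilt [-6.e-04  4.e-04 -1.e+00] q [-0.42 -0.12  2.03  0.    1.23  0.99] | tool d [0.0213 0.0057 0.1828] roll 0.0020
```

play_rows(increments="0.0213 0.0057 0.05 0;0.0213 0.0057 0.1 0;0.0213 0.0057 0.15 0;0.0213 0.0057 0.183 0;0.0213 0.0057 0.183 0")

```text
time: 2.7
eef_pos: [0.5004, -0.1034, 0.0345]
tcp_rot: [0.997, 0.08, -0.003, -0.002]
contact_force: [-0.4, -0.2, 0.6]
opening: 1.0
```

Run:
```python
from h import *
go(.5025,-.105,.037,-81)
m=ctrl.camera_model("wrist");a=ctrl.read_camera("wrist")[:,:,::-1];cv2.imwrite("pics/w2.png",a)
```

```text
t2.70 tcp [ 0.5004 -0.1034  0.0345] yawY -80.77 tilt [-0.0063  0.0027 -1.    ] q [-0.4   0.19  2.1   0.    0.86  1.01] | tool d [ 0.0017  0.0019 -0.0025] roll 0.0039
```

View pics/w2.png

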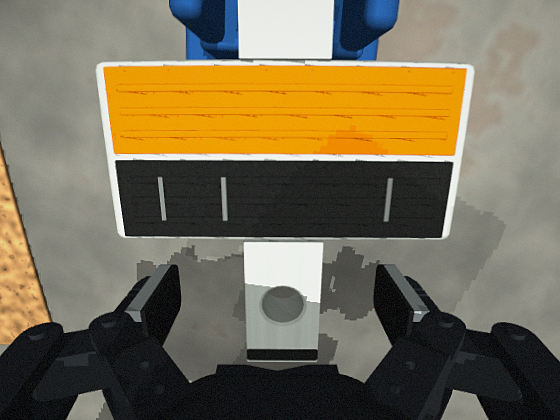

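play_rows(increments="0 0.001 0 0;0 0.001 0 0;0 0.001 0 0;0 0.001 0 0;0 0.001 0 0", gripper=0.015, newtons=100)

```text
time: 3.38
eef_pos: [0.5037, -0.1063, 0.0385]
tcp_rot: [0.997, 0.079, 0.001, 0.0]
contact_force: [-2.3, 0.6, 5.0]
opening: 0.314
```

Run:
```python
from h import *
go(.5025,-.105,.037,-81); s=ctrl.get_state();print(s["opening"],s["contact_force"],s["wrist_torque"])
m=ctrl.camera_model("wrist");a=ctrl.read_camera("wrist")[:,:,::-1];cv2.imwrite("pics/w3.png",a)
```

```text
t3.38 tcp [ 0.5037 -0.1063  0.0385] yawY -80.96 tilt [ 1.2e-03 -3.0e-04 -1.0e+00] q [-0.41  0.19  2.09  0.    0.86  1.01] | tool d [-0.001  -0.0015  0.0015] roll 0.0007
0.314056418992579 [-2.30486316  0.6086765   5.02301698] [ 0.13285682  0.13849569 -0.04943103]
```

View pics/w3.png

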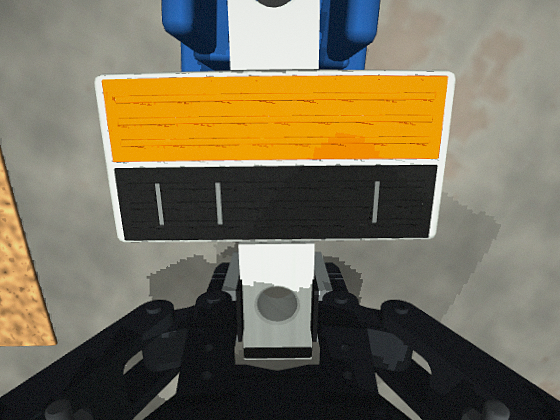

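play_rows(increments="0 0 -0.01 0;0 0 -0.02 0;0 0 -0.032 0;0 0 -0.045 0;0 0 -0.06 0")

```text
time: 4.05
eef_pos: [0.503, -0.1061, 0.0981]
tcp_rot: [0.997, 0.079, -0.0, 0.0]
contact_force: [0.3, -0.2, -1.6]
opening: 0.312
```

play_rows(increments="0 0 -0.03 0;0 0 -0.04 0;0 0 -0.04 0")

```text
time: 4.42
eef_pos: [0.5035, -0.1063, 0.1381]
tcp_rot: [0.997, 0.079, 0.001, 0.0]
contact_force: [-0.1, 0.1, -2.1]
opening: 0.315
```

Run:
```python
from h import *
go(.48,.084,.137,9+3); s=ctrl.get_state();print(s["opening"],s["contact_force"],s["wrist_torque"])
a=ctrl.read_camera("wrist")[:,:,::-1];b=ctrl.read_camera("side")[:,:,::-1]
cv2.imwrite("pics/w4.png",a);crop(b,150,100,350,270,4,"pics/s4.png")
```

```text
t4.42 tcp [ 0.5035 -0.1063  0.1381] yawY -80.96 tilt [ 1.9e-03 -8.0e-04 -1.0e+00] q [-0.41  0.03  2.05 -0.    1.06  1.01] | tool d [ 0.0067 -0.1916  0.0009] roll -1.6224
0.3146838148568033 [-0.10739014  0.06214222 -2.08492399] [-0.02240342  0.1474661   0.04882863]
```

View pics/w4.png

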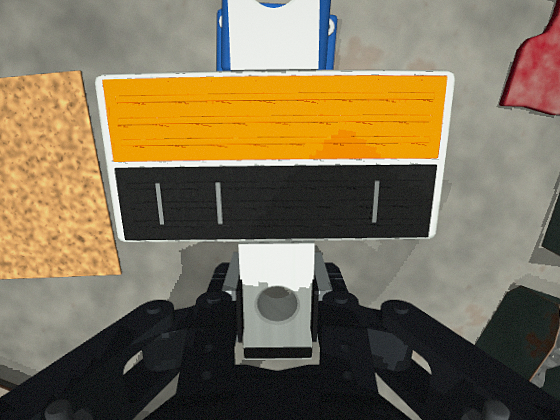

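View pics/s4.png

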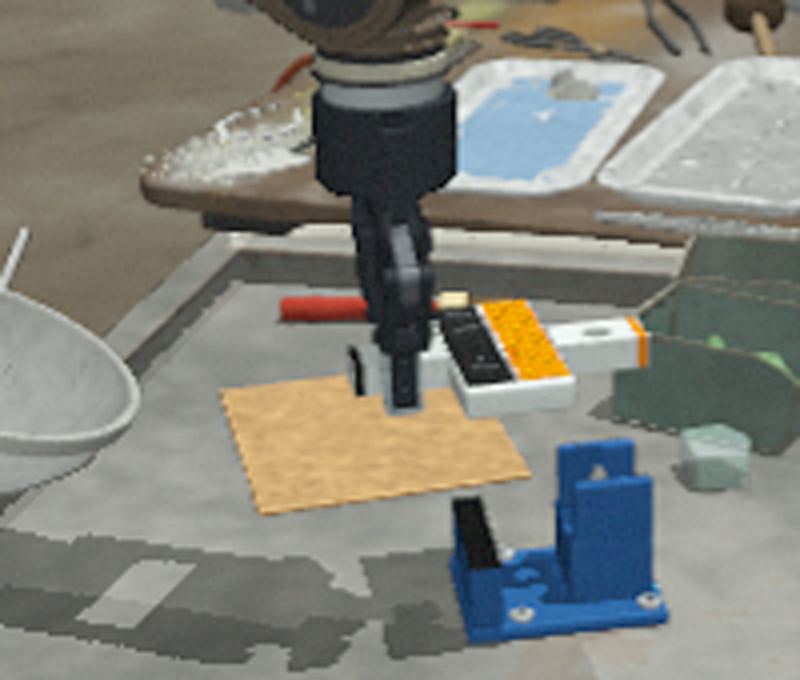

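play_rows(increments="0 -0.05 0 -0.18;0.002 -0.1 0 -0.36;0.006 -0.15 0 -0.54;0.01 -0.19 0 -0.72;0.01 -0.192 0 -0.9")

```text
time: 5.15
eef_pos: [0.4813, 0.0875, 0.1355]
tcp_rot: [0.861, 0.509, -0.001, -0.001]
contact_force: [0.3, 0.2, -2.3]
opening: 0.311
```

Run:
```python
from h import *
go(.4856,.086,.06,12)
```

```text
t5.15 tcp [0.4813 0.0875 0.1355] yawY -28.83 tilt [-3.1e-03  4.0e-04 -1.0e+00] q [-0.03 -0.02  2.1   0.    1.06  0.47] | tool d [0.0009 0.0047 0.0755] roll -0.7126
```

play_rows(increments="0 0.004 0 -0.18;0 0.004 0.01 -0.36;0 0.004 0.03 -0.54;0 0.004 0.055 -0.71;0 0.004 0.075 -0.71")

```text
time: 5.78
eef_pos: [0.4849, 0.0831, 0.0598]
tcp_rot: [0.634, 0.774, -0.001, -0.001]
contact_force: [0.0, -0.6, -1.0]
opening: 0.308
```

Run:
```python
from h import *
go(.4856,.086,.012,12); s=ctrl.get_state();print(s["contact_force"])
a=ctrl.read_camera("scene")[:,:,::-1];b=ctrl.read_camera("side")[:,:,::-1]
crop(a,130,130,330,280,4,"pics/c5.png");crop(b,150,120,350,270,4,"pics/s5.png")
```

```text
t5.78 tcp [0.4849 0.0831 0.0598] yawY 11.35 tilt [-0.0031  0.     -1.    ] q [-0.04  0.11  2.14 -0.    0.9  -0.23] | tool d [0.0026 0.0014 0.0478] roll -0.0114
[ 0.03666096 -0.57504553 -1.03041831]
```

View pics/c5.png

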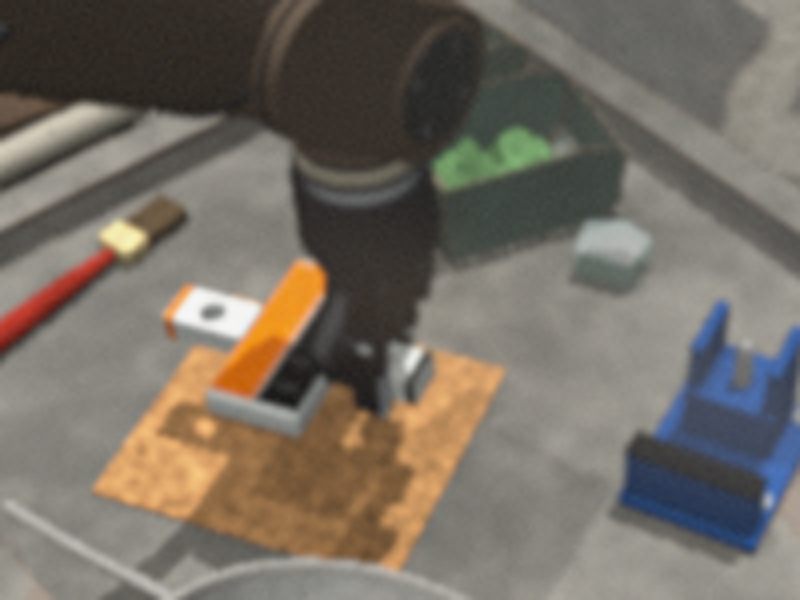

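View pics/s5.png

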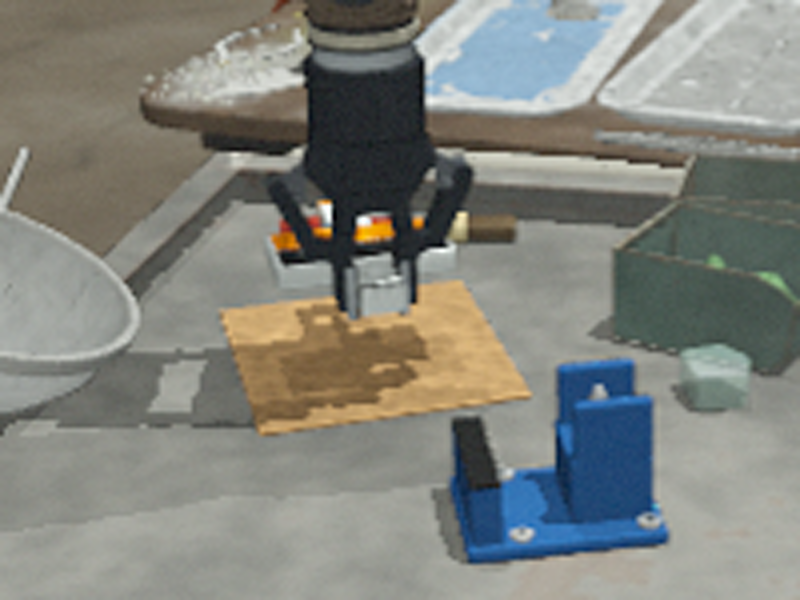

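play_rows(increments="0.002 0.001 0.02 0;0.002 0.001 0.035 0;0.002 0.001 0.045 0;0.002 0.001 0.05 0;0.002 0.001 0.05 0")

```text
time: 6.5
eef_pos: [0.4868, 0.0853, 0.0121]
tcp_rot: [0.634, 0.773, -0.0, -0.0]
contact_force: [0.9, 0.9, -1.8]
opening: 0.315
```

play_rows(increments="0 0 0.003 0;0 0 0.005 0;0 0 0.005 0")

```text
time: 6.88
eef_pos: [0.4868, 0.0853, 0.0072]
tcp_rot: [0.634, 0.773, 0.0, 0.0]
contact_force: [0.1, -0.5, -1.8]
opening: 0.311
```

play_rows(increments="0 0 0.002 0;0 0 0.003 0;0 0 0.003 0")

```text
time: 7.25
eef_pos: [0.4867, 0.0853, 0.004]
tcp_rot: [0.634, 0.773, -0.0, -0.0]
contact_force: [0.1, -0.2, -1.8]
opening: 0.31
```

play_rows(increments="0 0 0.001 0;0 0 0.002 0;0 0 0.002 0")

```text
time: 7.62
eef_pos: [0.487, 0.0853, 0.003]
tcp_rot: [0.634, 0.773, -0.0, -0.0]
contact_force: [-2.9, -0.2, 4.8]
opening: 0.312
```

Run:
```python
from h import *
a=ctrl.read_camera("wrist")[:,:,::-1];b=ctrl.read_camera("side")[:,:,::-1]
cv2.imwrite("pics/w6.png",a);crop(b,190,160,300,240,7,"pics/s6.png")
```

```text
(no output)
```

View pics/s6.png

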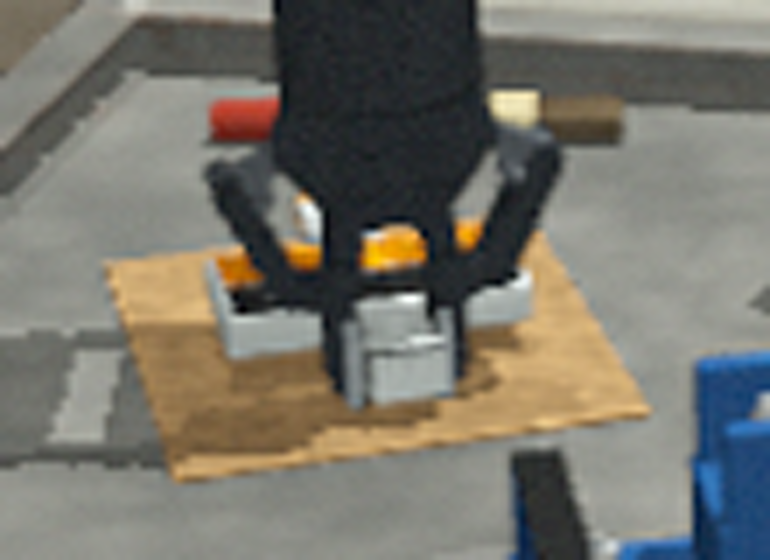

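play_rows(increments="0 0 -0.001 0;0 0 -0.001 0;0 0 -0.001 0;0 0 -0.001 0", gripper=0.034)

```text
time: 8.22
eef_pos: [0.4868, 0.0853, 0.0031]
tcp_rot: [0.634, 0.773, 0.0, -0.0]
contact_force: [-0.5, -0.0, 0.1]
opening: 0.401
```

play_rows(increments="0 0 0 0;0 0 0 0;0 0 -0.01 0;0 0 -0.04 0;0 0 -0.09 0", gripper=0.0854)

```text
time: 8.85
eef_pos: [0.4854, 0.0853, 0.0931]
tcp_rot: [0.634, 0.773, -0.001, -0.002]
contact_force: [0.7, -0.4, 0.1]
opening: 0.996
```

Run:
```python
from h import *
go(.474,.141,.2,12)
b=ctrl.read_camera("side")[:,:,::-1]; crop(b,190,160,300,240,7,"pics/s7.png")
```

```text
t8.85 tcp [0.4854 0.0853 0.0931] yawY 11.28 tilt [-3.9e-03  1.0e-04 -1.0e+00] q [-0.03  0.05  2.12  0.    0.97 -0.23] | tool d [ 0.0569 -0.0006 -0.1069] roll -0.0125
```

View pics/s7.png

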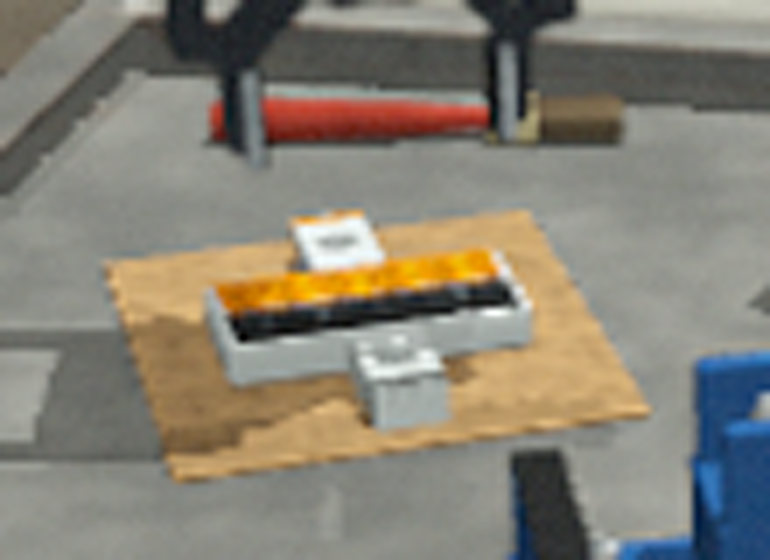

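play_rows(increments="0.02 0 -0.06 0;0.045 0 -0.11 0;0.045 0 -0.11 0;0.045 0 -0.11 0;0.045 0 -0.11 0")

```text
time: 9.52
eef_pos: [0.477, 0.129, 0.2014]
tcp_rot: [0.634, 0.773, -0.001, -0.001]
contact_force: [-1.1, 0.3, 0.0]
opening: 0.999
```

Run:
```python
from h import *
go(.4647,.195,.003,12)
m=ctrl.camera_model("wrist");a=ctrl.read_camera("wrist")[:,:,::-1];cv2.imwrite("pics/w8.png",a)
print(proj(m,[[.4867,.085,.021],[.4647,.195,.021]]))
```

```text
t9.53 tcp [0.477  0.129  0.2014] yawY 11.25 tilt [-3.4e-03 -3.0e-04 -1.0e+00] q [ 0.06 -0.09  2.04 -0.    1.2  -0.14] | tool d [0.0671 0.0015 0.1984] roll -0.0130
[[278.38437599 227.84220172]
 [278.35009831 115.54998624]]
```

View pics/w8.png

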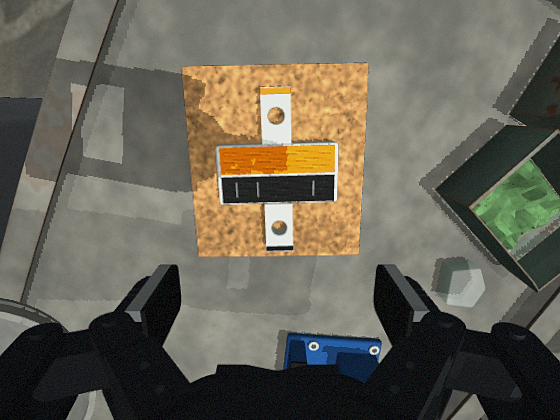

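Run:
```python
from h import *
m=ctrl.camera_model("wrist")
q=onz(m,[(276,115.5),(279.2,228)],.021);d=q[0]-q[1];y=np.degrees(np.arctan2(d[1],d[0]));print(q,np.linalg.norm(d),y)
go(q[0,0],q[0,1],.005,y-90)
```

```text
[[0.46257947 0.19458215 0.021     ]
 [0.48759826 0.08497476 0.021     ]] 0.11242650539703142 102.85794676593532
t9.57 tcp [0.4771 0.129  0.2013] yawY 11.25 tilt [-3.5e-03 -3.0e-04 -1.0e+00] q [ 0.06 -0.09  2.04 -0.    1.2  -0.14] | tool d [ 0.0671 -0.0007  0.1963] roll -0.0281
```

play_rows(increments="0.04 -0.001 0.04 -0.028;0.067 -0.001 0.09 -0.028;0.067 -0.001 0.14 -0.028;0.067 -0.001 0.18 -0.028;0.067 -0.001 0.196 -0.028")

```text
time: 10.2
eef_pos: [0.4611, 0.1941, 0.0035]
tcp_rot: [0.623, 0.782, -0.003, -0.002]
contact_force: [-0.3, 0.4, 0.8]
opening: 1.002
```

play_rows(increments="0 0 0 0;0 0 0 0")

```text
time: 10.45
eef_pos: [0.4655, 0.195, 0.0087]
tcp_rot: [0.623, 0.782, 0.001, 0.001]
contact_force: [-0.3, -0.3, -0.0]
opening: 1.002
```

Run:
```python
from h import *
go(.46258,.19458,.005,12.86)
a=ctrl.read_camera("wrist")[:,:,::-1];cv2.imwrite("pics/w9.png",a)
```

```text
t10.45 tcp [0.4655 0.195  0.0087] yawY 12.87 tilt [ 2.9e-03  6.0e-04 -1.0e+00] q [ 0.2   0.22  2.12 -0.    0.8  -0.03] | tool d [ 0.0002 -0.0029  0.0037] roll 0.0002
```

View pics/w9.png

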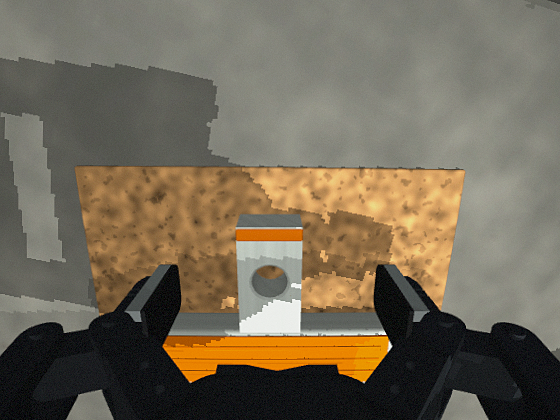

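play_rows(increments="0 -0.003 0.003 0;0 -0.003 0.003 0;0 -0.003 0.003 0")

```text
time: 10.88
eef_pos: [0.4611, 0.1943, 0.0045]
tcp_rot: [0.623, 0.782, 0.0, 0.0]
contact_force: [-0.3, -0.1, -0.5]
opening: 1.0
```

play_rows(increments="0 0 0 0;0 0 0 0;0 0 0 0;0 0 0 0;0 0 0 0", gripper=0.015, newtons=110)

```text
time: 11.5
eef_pos: [0.4616, 0.1944, 0.0047]
tcp_rot: [0.623, 0.782, 0.0, 0.0]
contact_force: [-0.0, 0.3, 4.3]
opening: 0.292
```

Run:
```python
from h import *
go(.46258,.19458,.005,12.86);print(ctrl.get_state()["contact_force"])
a=ctrl.read_camera("wrist")[:,:,::-1];cv2.imwrite("pics/w10.png",a)
```

```text
t11.50 tcp [0.4616 0.1944 0.0047] yawY 12.89 tilt [ 1.e-03  2.e-04 -1.e+00] q [ 0.2   0.22  2.13  0.    0.79 -0.03] | tool d [-0.      0.001  -0.0003] roll 0.0006
[-0.01488936  0.28028896  4.28991303]
```

View pics/w10.png

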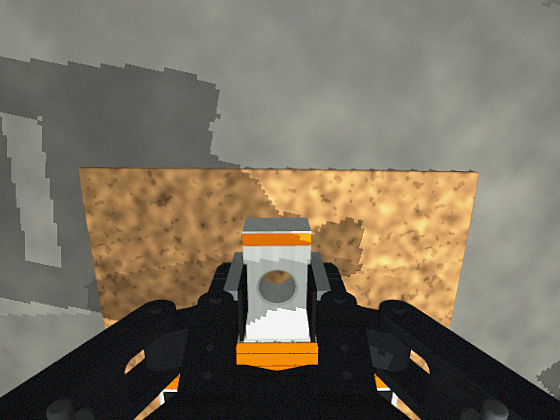

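play_rows(increments="0 0 -0.01 0;0 0 -0.025 0;0 0 -0.045 0;0 0 -0.065 0;0 0 -0.065 0")

```text
time: 12.18
eef_pos: [0.4625, 0.1946, 0.0714]
tcp_rot: [0.623, 0.782, 0.002, 0.002]
contact_force: [0.3, 0.3, -2.6]
opening: 0.296
```

Run:
```python
from h import *
go(.5,-.1,.16,99)
a=ctrl.read_camera("wrist")[:,:,::-1];cv2.imwrite("pics/w11.png",a)
b=ctrl.read_camera("side")[:,:,::-1]; crop(b,190,140,300,230,7,"pics/s11.png")
```

```text
t12.18 tcp [0.4625 0.1946 0.0714] yawY 12.89 tilt [ 4.7e-03  9.0e-04 -1.0e+00] q [ 0.2   0.1   2.11  0.    0.92 -0.03] | tool d [-0.2955 -0.0287 -0.0887] roll -1.5028
```

View pics/w11.png

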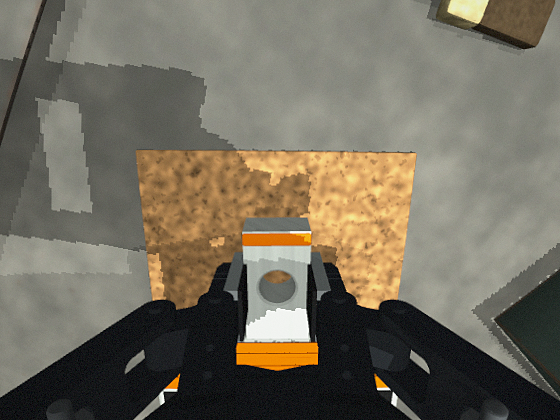

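View pics/s11.png

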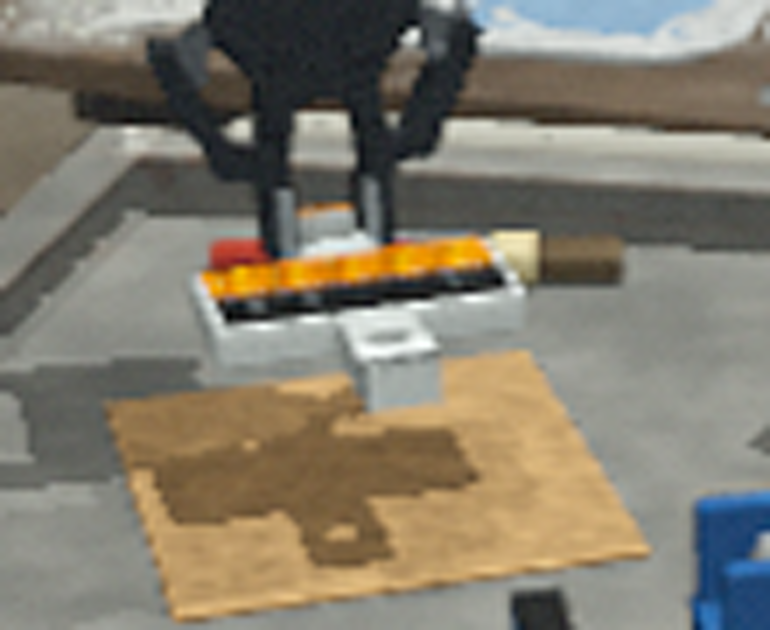

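Run:
```python
from h import *
m=ctrl.camera_model("wrist")
s=ctrl.get_state();M=R.from_quat(s["tcp_rot"]).as_matrix();zt=s["eef_pos"][2]+.0163
h=onz(m,[(276.5,287),(277,219)],zt);print("eye in tool",(h-s["eef_pos"])@M)
a=ctrl.read_camera("scene")[:,:,::-1];b=ctrl.read_camera("side")[:,:,::-1]
crop(a,275,195,350,275,7,"pics/c12.png");crop(b,255,195,325,265,8,"pics/s12.png")
```

```text
eye in tool [[-0.00018649 -0.00044158 -0.01629995]
 [ 0.03065956 -0.0002101  -0.01629897]]
```

View pics/c12.png

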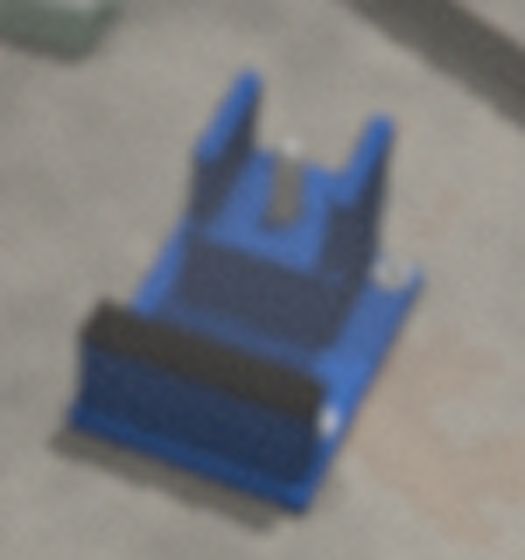

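View pics/s12.png

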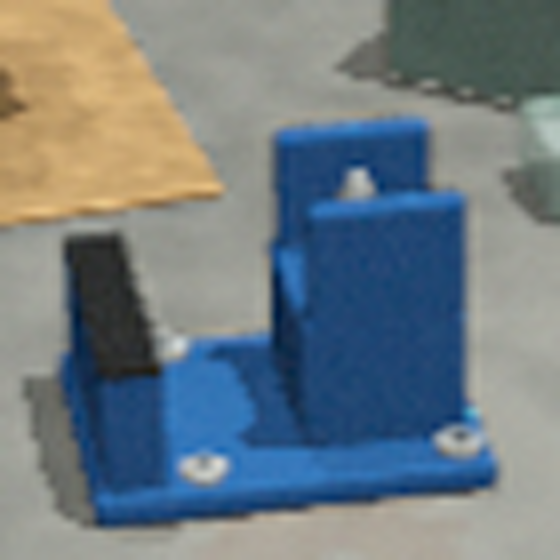

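Run:
```python
from h import *
S=ctrl.camera_model("scene");D=ctrl.camera_model("side")
c=lambda L:[(275+x/7,195+y/7) for x,y in L]
e=lambda L:[(255+x/8,195+y/8) for x,y in L]
o1,d1=ray(S,c([(290,147)]));o2,d2=ray(D,e([(358,173)]))
A=np.zeros((3,3));b=np.zeros(3)
for o,d in((o1,d1[0]),(o2,d2[0])):
    d=d/np.linalg.norm(d);P=np.eye(3)-np.outer(d,d);A+=P;b+=P@o
print("tri tip",np.linalg.solve(A,b), onz(S,c([(290,147)]),.081),onz(D,e([(358,173)]),.081),"pinfoot front",onz(S,c([(284,222)]),.05))
p=onz(S,c([(100,303),(330,382),(318,415),(80,340)]),.05);q=onz(D,e([(65,240),(122,235),(160,372),(105,378)]),.05)
print("bar scene",p,p.mean(0));print("bar side",q,q.mean(0))
yw=lambda v:np.degrees(np.arctan2(v[1],v[0]))
print("bar yaw",yw(p[0]-p[1])-90,yw(p[3]-p[2])-90,yw(q[0]-q[3])-90,yw(q[1]-q[2])-90)
r=onz(D,e([(308,210),(465,197),(277,132),(427,121)]),.086);print("cheek",r,yw(r[1]-r[0]),yw(r[3]-r[2]), r.mean(0))
g=onz(D,e([(205,466),(460,440)]),.012);print("screws",yw(g[1]-g[0]))
```

```text
tri tip [ 0.61263172 -0.08850883  0.08155817] [[ 0.61315262 -0.08827984  0.081     ]] [[ 0.61270759 -0.08742574  0.081     ]] pinfoot front [[ 0.60779201 -0.09129206  0.05      ]]
bar scene [[ 0.54245547 -0.05607326  0.05      ]
 [ 0.55291415 -0.13764862  0.05      ]
 [ 0.53854873 -0.14071558  0.05      ]
 [ 0.5249679  -0.05866499  0.05      ]] [ 0.53972156 -0.09827561  0.05      ]
bar side [[ 0.52847089 -0.06098014  0.05      ]
 [ 0.54526451 -0.0593804   0.05      ]
 [ 0.55313969 -0.14246139  0.05      ]
 [ 0.53794522 -0.14442438  0.05      ]] [ 0.54120508 -0.10181158  0.05      ]
bar yaw 7.305972480204787 9.398261860801242 6.477669154613196 5.414843084732524
cheek [[ 0.59614178 -0.11901077  0.086     ]
 [ 0.64026144 -0.11527282  0.086     ]
 [ 0.59088795 -0.06872137  0.086     ]
 [ 0.63466033 -0.06569926  0.086     ]] 4.842709096237298 3.949514216726171 [ 0.61548788 -0.09217606  0.086     ]
screws 6.112675919765003
```

play_rows(increments="-0.01 0 -0.05 0;-0.05 0 -0.08 -0.18;-0.1 0 -0.08 -0.36;-0.16 0 -0.08 -0.54;-0.2 0 -0.08 -0.72")

```text
time: 13.0
eef_pos: [0.5051, -0.0024, 0.1482]
tcp_rot: [0.31, 0.951, -0.0, -0.001]
contact_force: [0.8, 0.9, -1.5]
opening: 0.299
```

Run:
```python
from h import *
go(.5017,-.1026,.15,97.5)
```

```text
t13.00 tcp [ 0.5051 -0.0024  0.1482] yawY 53.84 tilt [-2.e-03  3.e-04 -1.e+00] q [-0.21 -0.    2.06 -0.    1.09 -1.15] | tool d [-0.0563 -0.0829 -0.0019] roll -0.7620
```

play_rows(increments="-0.01 -0.02 -0.002 -0.18;-0.025 -0.04 -0.002 -0.36;-0.045 -0.07 -0.002 -0.54;-0.0563 -0.083 -0.002 -0.71;-0.0563 -0.083 -0.002 -0.762")

```text
time: 13.62
eef_pos: [0.5008, -0.1021, 0.1499]
tcp_rot: [-0.063, 0.998, 0.0, -0.001]
contact_force: [0.6, -0.0, -2.1]
opening: 0.298
```

play_rows(increments="0 0 0 0;0 0 0 0;0 0 0 0")

```text
time: 14.0
eef_pos: [0.5014, -0.1006, 0.1509]
tcp_rot: [-0.063, 0.998, 0.0, -0.0]
contact_force: [-0.4, 0.3, -2.4]
opening: 0.304
```

Run:
```python
from h import *
go(.5017,-.1026,.1,97.5)
S=ctrl.camera_model("scene");D=ctrl.camera_model("side")
a=ctrl.read_camera("scene")[:,:,::-1];b=ctrl.read_camera("side")[:,:,::-1];w=ctrl.read_camera("wrist")[:,:,::-1]
crop(a,260,150,360,270,6,"pics/c13.png");crop(b,220,150,330,265,5,"pics/s13.png");cv2.imwrite("pics/w13.png",w)
s=ctrl.get_state();M=R.from_quat(s["tcp_rot"]).as_matrix()
P=s["eef_pos"]+M@np.array([-.1122,-.0003,-.0163]);print(P,proj(S,P)-[260,150],proj(D,P)-[220,150])
```

```text
t14.00 tcp [ 0.5014 -0.1006  0.1509] yawY 97.19 tilt [-6.e-04  1.e-04 -1.e+00] q [-0.4   0.01  2.04 -0.    1.09 -2.09] | tool d [-0.0001 -0.0021  0.0509] roll -0.0054
[ 0.61290134 -0.08696621  0.16743187] [[58.61806337 39.02958804]] [[79.54622285 31.48020372]]
```

View pics/c13.png

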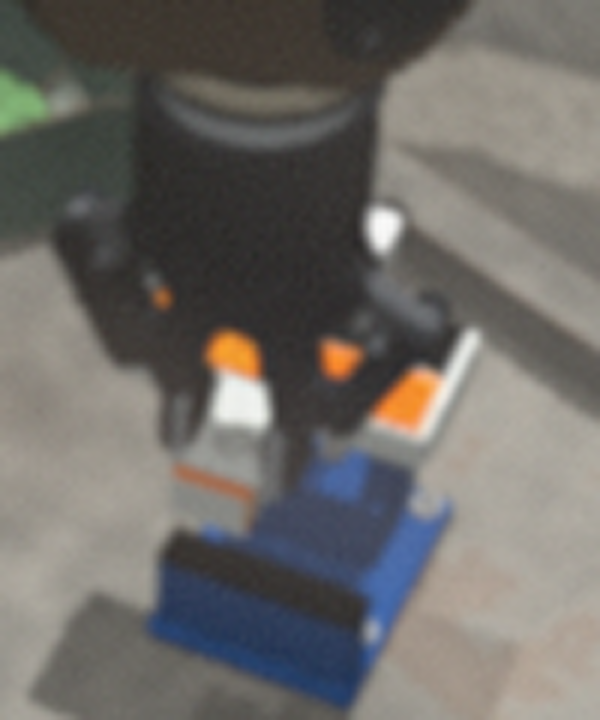

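View pics/s13.png

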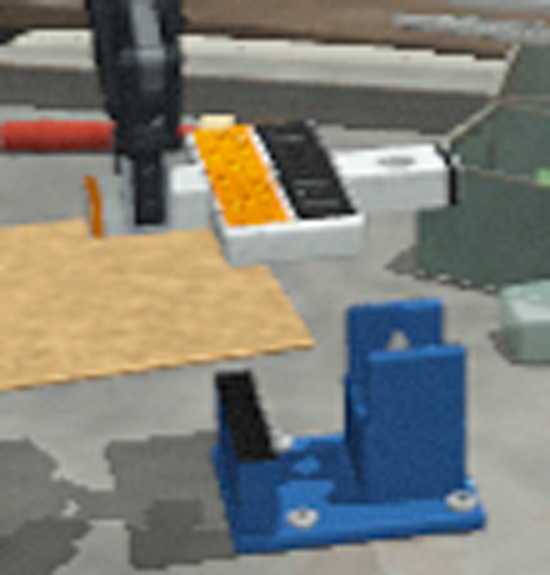

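View pics/w13.png

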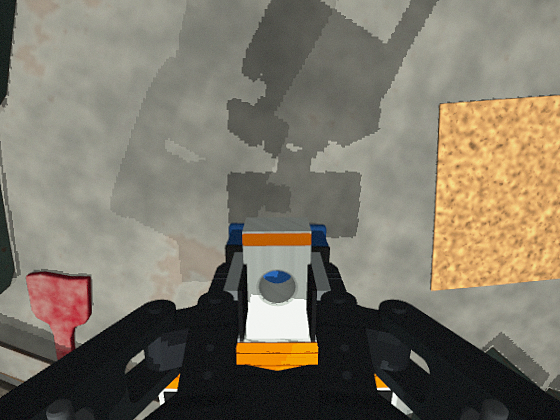

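play_rows(increments="0 -0.001 0.02 0;0 -0.001 0.04 0;0 -0.001 0.055 0;0 -0.001 0.055 0;0 -0.001 0.055 0")

```text
time: 14.78
eef_pos: [0.5022, -0.1021, 0.0969]
tcp_rot: [-0.063, 0.998, -0.0, 0.001]
contact_force: [0.3, 0.3, -1.4]
opening: 0.298
```

Run:
```python
from h import *
go(.5017,-.1026,.0517,97.5)
D=ctrl.camera_model("side")
b=ctrl.read_camera("side")[:,:,::-1]
crop(b,240,180,330,260,8,"pics/s14.png")
s=ctrl.get_state();M=R.from_quat(s["tcp_rot"]).as_matrix()
P=s["eef_pos"]+M@np.array([-.1122,-.0003,-.0163]);print(P,(proj(D,P)-[240,180])*8, (proj(D,[[.6127,-.088,.081]])-[240,180])*8)
```

```text
t14.78 tcp [ 0.5022 -0.1021  0.0969] yawY 97.18 tilt [ 1.1e-03 -5.0e-04 -1.0e+00] q [-0.4   0.09  2.08  0.    0.98 -2.09] | tool d [ 0.0006 -0.0004  0.0452] roll -0.0056
[ 0.61374737 -0.08843908  0.11362849] [[481.18496049 190.60304167]] [[478.14506936 293.89533765]]
```

View pics/s14.png

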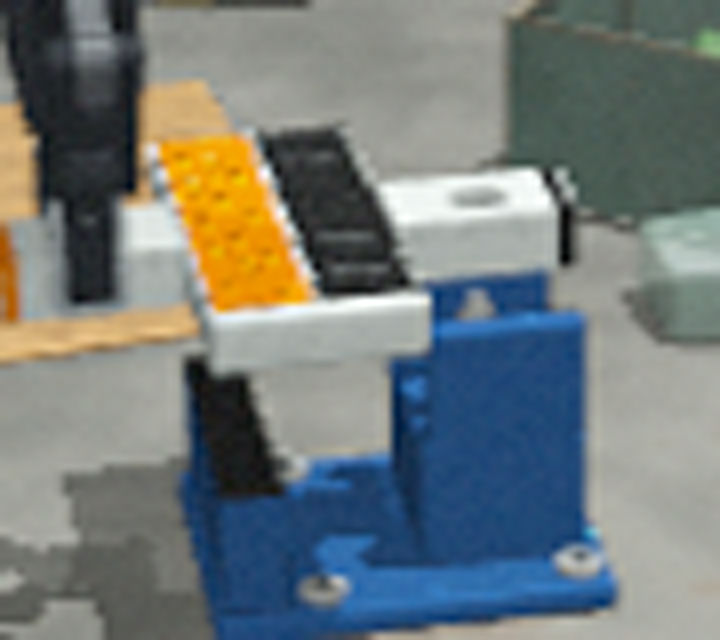

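play_rows(increments="0 0 0.006 0;0 0 0.012 0;0 0 0.018 0;0 0 0.022 0;0 0 0.022 0")

```text
time: 15.45
eef_pos: [0.5013, -0.1018, 0.0736]
tcp_rot: [-0.063, 0.998, 0.0, -0.001]
contact_force: [-0.1, 0.1, -1.4]
opening: 0.297
```

Run:
```python
from h import *
go(.5017,-.1026,.0517,97.5);s=ctrl.get_state();print(s["contact_force"],s["wrist_torque"])
D=ctrl.camera_model("side")
b=ctrl.read_camera("side")[:,:,::-1]
crop(b,240,180,330,260,8,"pics/s15.png")
```

```text
t15.45 tcp [ 0.5013 -0.1018  0.0736] yawY 97.18 tilt [-1.1e-03  5.0e-04 -1.0e+00] q [-0.4   0.12  2.09 -0.    0.93 -2.09] | tool d [-0.0003 -0.0009  0.0219] roll -0.0057
[-0.05186287  0.09455106 -1.40247484] [-0.01121343  0.12143062 -0.0167582 ]
```

View pics/s15.png

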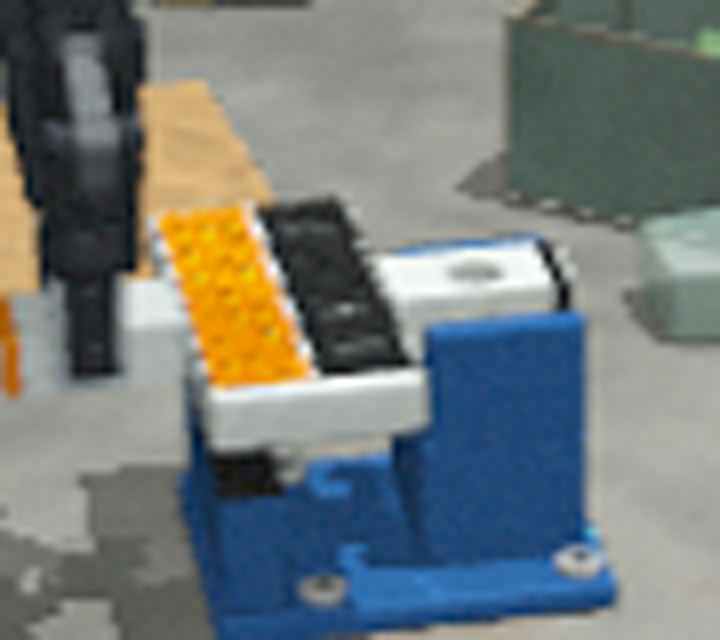

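play_rows(increments="0 0 0.005 0;0 0 0.01 0;0 0 0.015 0;0 0 0.018 0;0 0 0.018 0")

```text
time: 16.12
eef_pos: [0.5015, -0.1018, 0.0558]
tcp_rot: [-0.063, 0.998, 0.0, -0.0]
contact_force: [0.8, -0.9, -2.4]
opening: 0.296
```

play_rows(increments="0 0 0.002 0;0 0 0.003 0;0 0 0.003 0")

```text
time: 16.5
eef_pos: [0.5016, -0.1019, 0.0532]
tcp_rot: [-0.063, 0.998, 0.0, -0.0]
contact_force: [-0.4, 0.0, -1.7]
opening: 0.296
```

play_rows(increments="0 0 0.001 0;0 0 0.002 0;0 0 0.002 0")

```text
time: 16.88
eef_pos: [0.5018, -0.102, 0.0517]
tcp_rot: [-0.063, 0.998, -0.0, 0.0]
contact_force: [-1.4, 0.9, 2.4]
opening: 0.3
```

Run:
```python
from h import *
go(.5017,-.1026,.0517,97.5);s=ctrl.get_state();print(s["contact_force"],s["wrist_torque"])
b=ctrl.read_camera("side")[:,:,::-1]
crop(b,240,180,330,260,8,"pics/s16.png")
```

```text
t16.88 tcp [ 0.5018 -0.102   0.0517] yawY 97.19 tilt [ 1.e-04 -1.e-04 -1.e+00] q [-0.4   0.16  2.09 -0.    0.89 -2.09] | tool d [ 0.0002 -0.0006 -0.    ] roll -0.0055
[-1.39532727  0.88528925  2.43289055] [ 0.1359914   0.28587637 -0.04554613]
```

View pics/s16.png

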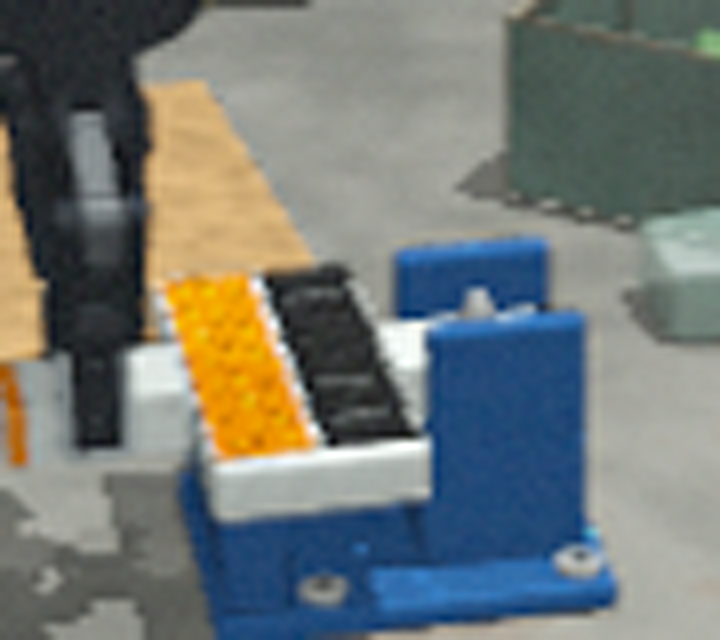

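play_rows(increments="0 0 0.001 0;0 0 0.001 0;0 0 0.001 0")

```text
time: 17.3
eef_pos: [0.5018, -0.102, 0.0515]
tcp_rot: [-0.063, 0.998, 0.0, -0.0]
contact_force: [-4.9, 1.1, 8.5]
opening: 0.304
```

play_rows(increments="0 0 0.0 0;0 0 0 0;0 0 0 0;0 0 0 0", gripper=0.036)

```text
time: 17.8
eef_pos: [0.5017, -0.1019, 0.05]
tcp_rot: [-0.063, 0.998, -0.0, -0.0]
contact_force: [-0.0, -0.2, -0.3]
opening: 0.421
```

play_rows(increments="0 0 0 0;0 0 0 0;0 0 0 0;0 0 0 0", gripper=0.0854)

```text
time: 18.3
eef_pos: [0.5017, -0.1019, 0.0502]
tcp_rot: [-0.063, 0.998, -0.0, -0.0]
contact_force: [-0.1, 1.0, 0.4]
opening: 0.999
```

play_rows(increments="0 0 -0.02 0;0 0 -0.06 0;0 0 -0.12 0;0 0 -0.18 0;0 0 -0.18 0")

```text
time: 18.92
eef_pos: [0.5049, -0.1032, 0.2372]
tcp_rot: [-0.063, 0.998, -0.003, 0.006]
contact_force: [0.4, -0.5, -0.0]
opening: 0.998
```

Run:
```python
from h import *
go(.5,-.1,.2)
S=ctrl.camera_model("scene");D=ctrl.camera_model("side")
a=ctrl.read_camera("scene")[:,:,::-1];b=ctrl.read_camera("side")[:,:,::-1];w=ctrl.read_camera("wrist")[:,:,::-1]
crop(b,230,180,330,260,8,"pics/s17.png");cv2.imwrite("pics/w17.png",w);cv2.imwrite("pics/c17.png",a)
```

```text
t18.93 tcp [ 0.5049 -0.1032  0.2372] yawY 97.18 tilt [ 0.0122 -0.0052 -0.9999] q [-0.4  -0.08  1.97  0.    1.25 -2.09] | tool d [0.0049 0.004  0.0371] roll 0.0000
```

View pics/s17.png

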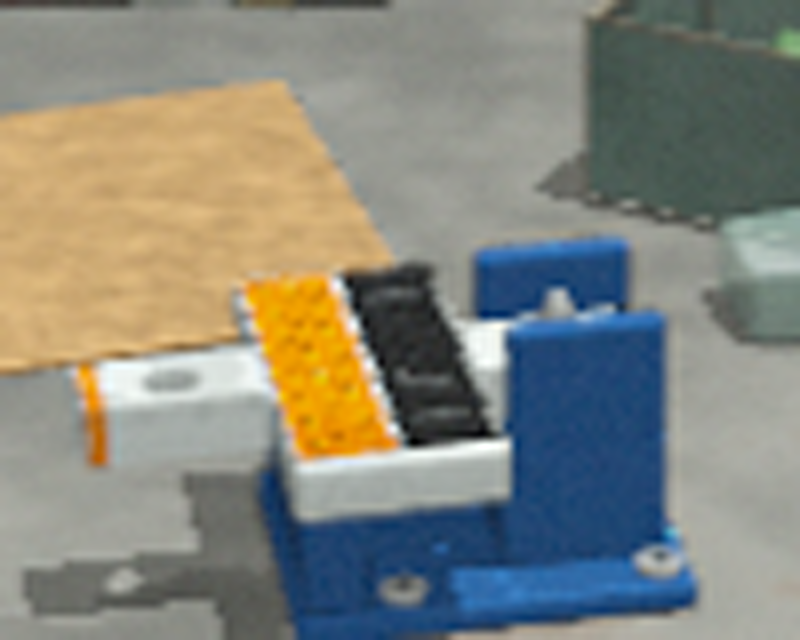

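View pics/w17.png

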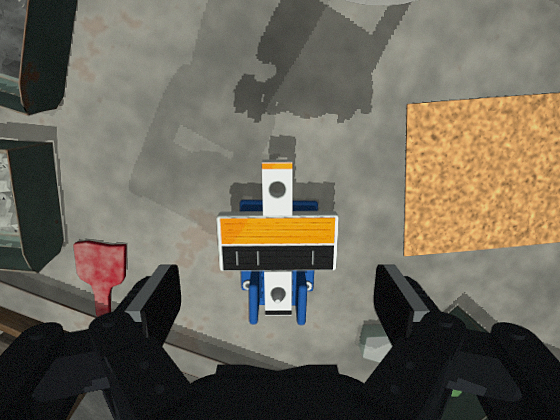

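View pics/c17.png

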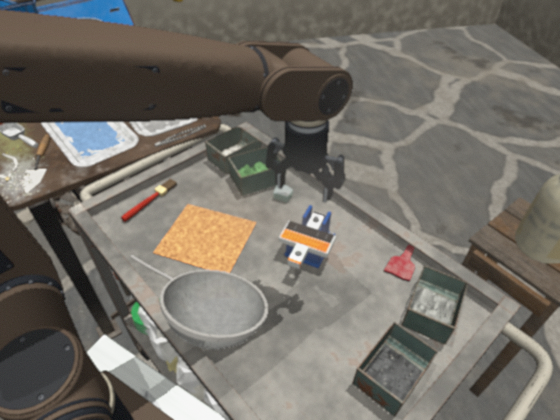

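play_rows(increments="0 0 0 0;0 0 0 0;0 0 0 0;0 0 0 0")

```text
time: 19.58
eef_pos: [0.5016, -0.1019, 0.2298]
tcp_rot: [-0.063, 0.998, 0.0, -0.0]
contact_force: [-0.5, 0.0, -0.3]
opening: 1.002
```

Run:
```python
from h import *
m=ctrl.camera_model("wrist");w=ctrl.read_camera("wrist")[:,:,::-1]
s=ctrl.get_state();print(s["time"],s["contact_force"],s["eef_pos"])
D=ctrl.camera_model("side");print("orange eye",onz(D,[(251.5,227.5)],.068))
print(ctrl.sign_off())
```

```text
19.625 [-0.6365596  -0.03065715 -0.31139974] [ 0.50166521 -0.10191158  0.23001751]
orange eye [[ 0.50219802 -0.10555991  0.068     ]]
the job is handed in; nothing more can be done
None
```

The leaf is refitted the other way round, with the black end's eye on the pin and the orange end outwards over the rest bar. I handed the job in at about 19.6 s.

- **Off and onto the mat:** I gripped the black tongue, lifted the leaf off the pin and released it on the cork mat. The fingertips reached the mat before the leaf did, so it dropped roughly 10 mm. The next picture showed it lying flat on the mat.
- **Refit:** I took it by the orange tongue and lowered the black eye over the pin. It met no side force on the way and first touched at about the predicted seat height. I held it there with light downward pressure before opening the fingers and backing away.
- **Last checks:** The side and wrist pictures show the leaf flat, with the pin through the black eye. I measured the orange eye at (0.502, -0.106), about 0.11 m out from the pin. The gripper was clear, with only noise on the force reading. In the last pictures the glass block, scraper and brush look where they were at the start.
- **Disagreements:** My estimates of the stand's yaw ranged from 4° to 9.5°. The refitted leaf lies at about 7–9°, inside its 8° swing. No other check failed.

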